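Counter promotion display

TASK

Build the promotion on the wooden display board beside the till: stand the orange can on the board midway between the two price tags, in line with them, and set the red can squarely on top of it. Stand the green can in the same line, midway between the orange can and the blue tag, and stand the yellow juice bottle on the board directly behind the green can (on the side away from the robot), leaving a gap of about 3 cm between them. All four must stand upright and be let go; do not disturb the purple can, the battery pack and the mint tin.

Things in the scene. Friction and masses are not known exactly. Their poses are not given: they have to be found in the camera images.
- can_orange_center (a point): Orange mini drink can with a white band, standing upright; round, 53 mm diameter, 88 mm tall, flat aluminium top and bottom (48 mm flat), about 170 g. Point: its centre, half-way up (44 mm above its underside). Its z axis points up its length; its yaw means nothing
- can_red_center (a point): Red mini drink can with a white band, standing upright; round, 53 mm diameter, 88 mm tall, flat aluminium top and bottom (48 mm flat), about 170 g. Point: its centre, half-way up (44 mm above its underside). Its z axis points up its length; its yaw means nothing
- can_green_center (a point): Green mini drink can with a white band, standing upright; round, 53 mm diameter, 88 mm tall, flat aluminium top and bottom (48 mm flat), about 170 g. Point: its centre, half-way up (44 mm above its underside). Its z axis points up its length; its yaw means nothing
- juice_center (a point): Yellow juice bottle with a white and orange label, standing upright, about 220 g, 150 mm tall: round body 56 mm in diameter up to 90 mm, then a sloping shoulder up to 116 mm, a neck 30 mm wide, and at the top a yellow cap 34 mm wide, from 128 to 150 mm above the underside, by which it can be gripped. Point: its centre, half-way up (75 mm above its underside); z axis up
- board: Pale wooden display board lying fixed on the counter: 210 mm deep (its x), 380 mm wide (its y), 12 mm thick. Origin: centre of its underside, on the counter; its top is 12 mm higher. x points to its back (away from the robot), y to its left as the robot sees it; the front edge, nearest the robot, has a dark steel strip
- tag_blue: Blue price tag: upright plate 34 mm wide, fixed on the board with a small foot of the same colour (24 by 36 mm), 55 mm tall. Origin: centre of the foot's underside, on the board's top. Axes parallel to the board's. The two tags stand 320 mm apart, 45 mm in front of the board's middle line and 160 mm to either side of its centre; which is left and which right changes
- tag_pink: Pink price tag, otherwise like the blue one, at the other end of the same line
- can_purple_center (a point): Purple (not part of the display, to be left alone) mini drink can with a white band, standing upright; round, 53 mm diameter, 88 mm tall, flat aluminium top and bottom (48 mm flat), about 170 g. Point: its centre, half-way up (44 mm above its underside). Its z axis points up its length; its yaw means nothing
- batteries_center (a point): Black and copper battery pack, 54 by 40 by 26 mm high, to be left alone. Point: its centre, half-way up
- mints_center (a point): Round mint tin, steel with a pale turquoise lid, 52 mm diameter, 22 mm high, to be left alone. Point: its centre, half-way up
Mind the look-alikes: they are no part of the job. What is shaped like the part that bears can_green_center but black is not meant.

How it is judged:
At the end, for the whole second after the job is handed in: Upright and at rest on the board: orange can within 13 mm of the tags' midpoint (15 mm in depth); green within 15 mm of half-way from there to the blue tag; juice centre 59-115 mm behind the tags' line, within 20 mm sideways of behind green; red on orange, centres within 10 mm (x of can_orange_center in the frame of board between -0.06 and -0.03 m and y of can_orange_center in the frame of board between -0.013 and 0.013 m and x of can_green_center in the frame of board between -0.06 and -0.03 m and x of juice_center in the frame of board between 0.014 and 0.07 m and ((y of tag_blue in the frame of board above 0 m and y of can_green_center in the frame of board between 0.065 and 0.095 m and y of juice_center in the frame of board between 0.06 and 0.1 m) or (y of tag_blue in the frame of board below 0 m and y of can_green_center in the frame of board between -0.095 and -0.065 m and y of juice_center in the frame of board between -0.1 and -0.06 m)) and horizontal distance between can_red_center and can_orange_center below 0.01 m and height (world z) of can_orange_center between 0.051 and 0.061 m and height (world z) of can_green_center between 0.051 and 0.061 m and height (world z) of can_red_center between 0.139 and 0.149 m and height (world z) of juice_center between 0.082 and 0.092 m and angle between each of can_orange_center, can_red_center, can_green_center, juice_center's own z axis and vertical below 0.1 rad and linear speed of each of can_orange, can_red, can_green, juice below 0.02 m/s and angular speed of each of can_orange, can_red, can_green, juice below 0.2 rad/s); the robot touches nothing.
It fails at once if the purple can is moved by more than 25 mm (distance of can_purple_center from where it was at the start of the episode above 0.025 m).
It fails at once if the battery pack is moved by more than 25 mm (distance of batteries_center from where it was at the start of the episode above 0.025 m).
It fails at once if the mint tin is moved by more than 25 mm (distance of mints_center from where it was at the start of the episode above 0.025 m).
It also fails if it takes over 106 s, if anything falls off the work surface, if the arm or the gripper's body presses on something with over 40 N, if the wrist force passes 120 N, or if a joint passes its speed limit or range.

ROBOT

A 7-joint arm with a two-finger parallel gripper is mounted at the origin on the work surface. World frame = base frame: x ahead of the robot, y to its left, z up, the work surface at z = 0. Lengths are in m, angles in rad, forces in N, time in s.
With the tool pointing down it reaches from about 0.425 to 0.875 m from the base axis. Payload 4.7 kg.
Tool frame: the origin (TCP) lies midway between the tips of the shut fingers; the grasp point (between the pads) lies 19 mm behind it; z points along the fingers, y is the direction in which the jaws open and shut (so a half turn about z gives the same grasp; the last joint's range is limited). The gripper opens to 87 mm and grips with 3 to 60 N. Pads are 19 mm wide; open, the fingers measure 117 mm over their backs; the gripper's body (75 mm by 190 mm) begins 51 mm behind the grasp point.
Start: joints at [1.345, 0.321, -0.07, 1.45, 0.023, 1.371, -0.057], TCP at [0.154, -0.631, 0.223] pointing down, gripper open.
Joint ranges: [-2.86, 2.86], [-0.3, 2.09], [-1.38, 1.24], [0.06, 2.45], [-1.56, 4.7], [0.09, 2.05], [-2.69, 2.69]. Speed limits (rad/s): [2.57, 2.57, 3.14, 3.14, 3.14, 3.14, 3.14].

INTERFACE

Orientations are given as a rotation vector (axis times angle).
In Python, from bench import get_state, eyes, job gives the robot as it stands. The module is installed in compiled form; this text tells all that it offers.
- The arm moves only by the shell command python3 -m jog 'ROWS' [FORCE]. ROWS is JSON, a list that holds one entry, the list of rows, each a list of 5 numbers: the opening, from 0 (shut) to 1 (fully open), then the shift along the tool's x, y, z in units of 40 mm (1.0 is 40 mm), then the turn about the tool's z in units of 5 degrees (1.0 is 5 degrees). In form: [[[jaw, dx, dy, dz, turn], ...]]. A call has 1 to 10 rows; each row shifts and turns the commanded pose from where the row before left it, along the tool's axes as they then stand; what a row does not reach is not made up. A row lasts 1/8 s, in which the tool goes at most 62.5 mm and 10.7 degrees, less where a joint would pass 70% of its speed; a pose out of reach is approached as far as the arm can. A call is refused whole if a number of a shift passes 1 or a number of a turn 1, either way. A call with a gripper value outside its range is refused whole. The fingers move at their own pace and stop on an object; FORCE is the grip in N (left out, the last holds). Time passes only in rows, so rows that do not move let the fingers close. It gives the time, the measured TCP pose, the force and the opening at its end, in the units of the state.
- get_state(): the state, without advancing time (a new reading comes with each control period).
- eyes.get_image(name): name is "scene" or "top" or "wrist"; returns (picture, depth): 480x640x3 uint8, red, green, blue; 480x640 float32, m along the optical axis (not along the pixel's ray), 0 where there is no reading.
- eyes.camera_params(name): a dict with "camera_matrix" (3x3 intrinsics, pixels), "pose" (4x4, takes a point from camera to world coordinates); the wrist camera has in their place "mount" (4x4, takes a point from camera to tool coordinates, whose origin is the TCP and whose axes are the flange's). Camera axes: x right, y down, z forward; pixel columns grow to the right and rows downward; lengths in m; the calibration is good to about 2 mm. The wrist camera is an equidistant fisheye: a pixel r from the principal point sees the ray r / f radians off the axis. A picture is of the moment at which its call begins: read the wrist's pose just before it. camera_params takes no time and is no camera call.
- job.close_job(): hands the job in, once; it reports no verdict.
The state is a dict: "time": time; "joint_positions": joint angles; "qd": joint speeds; "joint_torque": joint torques, N m; "position": TCP position; "tool_rot": TCP orientation; "ft_force": force on the tool from outside, world axes, zero at the start; "torque": the same for the moment, N m; "grip_width": opening from 0.0 (shut) to 1.0 (fully open).
Only numpy, scipy, OpenCV 4.12 (cv2) and the standard library are available. Lean on these libraries where they do the work, as an engineer would, in place of code of your own. Each camera call takes 0.05 s, during which the arm holds its last target. There are 200 camera calls.

## Working session

There is one attempt and no reset: what is moved stays moved. The work goes in short steps, Python scripts to look and compute and a shell command to move; the robot and the scene stay as the last step left them, time stands still between calls to the robot, and variables do not carry over. Pictures are saved under pics/ and viewed, about 12 in all and at most 16, crops included, and the job is handed in when it is done.

```bash
mkdir -p pics; python3 - <<'E'
from bench import get_state, eyes
import cv2
s=get_state();print({k:s[k] for k in('time','position','tool_rot','grip_width')})
for n in('scene','top'):
    p,d=eyes.get_image(n);cv2.imwrite(f'pics/{n}0.png',p[:,:,::-1])
    c=eyes.camera_params(n);print(n,c['camera_matrix'],c['pose'])
print(eyes.camera_params('wrist'))
E
```

```text
{'time': 0.0, 'position': array([ 0.15421774, -0.63084378,  0.22145527]), 'tool_rot': array([-3.11712515e+00, -3.75675454e-01,  5.75532831e-04]), 'grip_width': 0.9970896034247201}
scene [[602.20949379   0.         316.20737492]
 [  0.         602.20949379 239.55778091]
 [  0.           0.           1.        ]] [[-0.68923064  0.51131872 -0.51333644  1.09480482]
 [ 0.72452491  0.49125522 -0.48345833  0.51387869]
 [ 0.00497791 -0.70513933 -0.7090513   0.87514534]
 [ 0.          0.          0.          1.        ]]
top [[451.9404716    0.         316.97455656]
 [  0.         451.9404716  234.54422786]
 [  0.           0.           1.        ]] [[-0.01450508 -0.99183051  0.12673532  0.44169477]
 [-0.99988595  0.01385469 -0.00601188 -0.00861082]
 [ 0.00420689 -0.12680807 -0.99191835  0.95536758]
 [ 0.          0.          0.          1.        ]]
{'camera_matrix': array([[371.64829954,   0.        , 322.17395645],
       [  0.        , 371.64829954, 236.75983379],
       [  0.        ,   0.        ,   1.        ]]), 'mount': array([[-8.39093141e-04, -9.61311654e-01, -2.75461795e-01,
         7.53099594e-02],
       [ 9.99999056e-01, -1.10628220e-03,  8.14594361e-04,
        -6.65206071e-04],
       [-1.08781753e-03, -2.75460852e-01,  9.61311675e-01,
        -1.62585599e-01],
       [ 0.00000000e+00,  0.00000000e+00,  0.00000000e+00,
         1.00000000e+00]])}
```

View pics/top0.png

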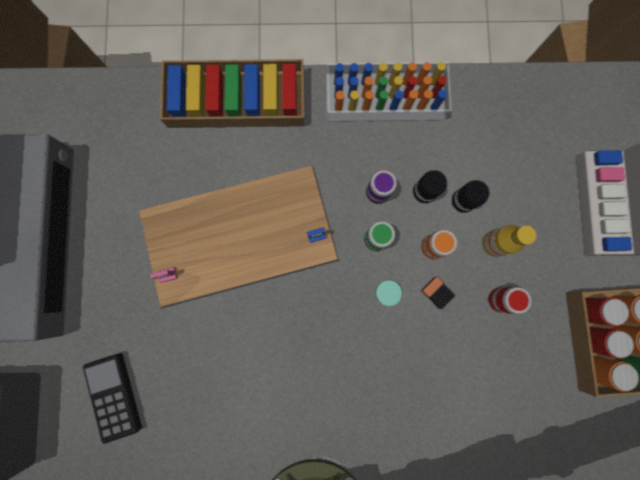

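View pics/scene0.png

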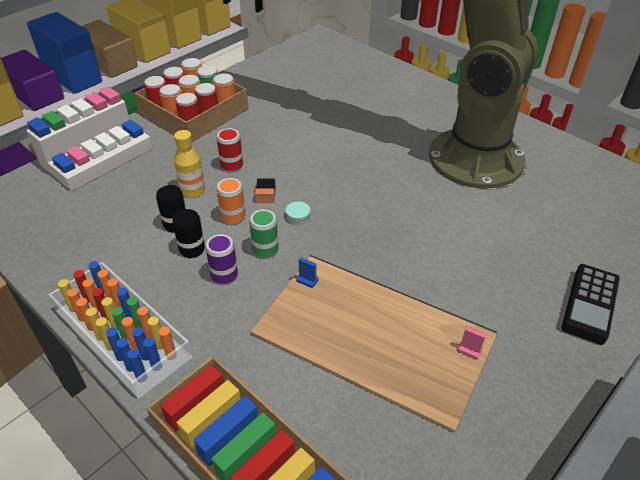

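Top view: the board is left (about 240,235), with the blue tag at (317,235) on the right end and the pink one at (165,275) on the left. The cans are orange (442,243), green (381,235), purple (383,185) and red (513,300). The juice cap is at (525,235), with two black look-alike cans at (432,185) and (471,195), the batteries at (438,292) and the mints at (389,293). Other red, orange and green cans sit in the box at far right. Next I'll measure.

```bash
cat > h.py <<'E'
import numpy as np, cv2
from bench import get_state, eyes
from scipy.spatial.transform import Rotation as R
def cloud(n):
    p,d=eyes.get_image(n);c=eyes.camera_params(n);K=c['camera_matrix'];T=c['pose']
    v,u=np.mgrid[:480,:640]
    P=np.stack([(u-K[0,2])/K[0,0]*d,(v-K[1,2])/K[1,1]*d,d],-1)@T[:3,:3].T+T[:3,3]
    return p,d,P
def pose():
    s=get_state();M=R.from_rotvec(s['tool_rot']).as_matrix()
    return s,np.array(s['position']),M
def go(x,y,z,yaw=None):
    """rows needed (in units) from the present pose to TCP x,y,z (world); tool x at yaw"""
    s,p,M=pose();d=M.T@(np.array([x,y,z])-p)/.04
    a=np.degrees(np.arctan2(M[1,0],M[0,0]))
    # tool turn about its z (down): positive turn lowers yaw
    print('tcp',p.round(4),'tilt',np.degrees(np.arccos(-M[2,2])).round(2),'yaw',a.round(2),'units',d.round(3),'turn units',None if yaw is None else np.round(((a-yaw+90)%180-90)/5,2),'t',s['time'],'w',round(s['grip_width'],3))
E
python3 - <<'E'
from h import *
p,d,P=cloud('top')
cv2.imwrite('pics/crop1.png',cv2.resize(p[150:330,340:560,::-1],None,fx=3.5,fy=3.2,interpolation=3))
win=dict(purple=(383,185),green=(381,235),orange=(442,243),red=(515,300),cap=(526,235),bat=(438,292),mint=(389,293),bl1=(432,185),bl2=(472,195))
for k,(u,v) in win.items():
    Q=P[v-28:v+28,u-28:u+28].reshape(-1,3);D=d[v-28:v+28,u-28:u+28].ravel();Q=Q[D>0]
    zt=np.percentile(Q[:,2],98);
    uv=P[v-5:v+6,u-5:u+6,2];zt=np.median(uv)
    S=Q[abs(Q[:,2]-zt)<.006].astype(np.float32)
    c,r=cv2.minEnclosingCircle(S[:,:2]*1000);print(k,'z',zt.round(4),'mean',S[:,:2].mean(0).round(4),'circ',np.round(c,1),round(r,1),len(S),'reach',np.hypot(*S[:,:2].mean(0)).round(3))
m=(abs(P[...,2]-.012)<.005);m[:, :130]=0;m[:,345:]=0;m[:160]=0;m[315:]=0
hsv=cv2.cvtColor(p,cv2.COLOR_RGB2HSV);m&=(hsv[...,1]>60)&(hsv[...,0]<25)
S=P[m].astype(np.float32);r=cv2.minAreaRect(S[:,:2]*1000);print('board',r,S[:,2].mean(),cv2.boxPoints(r).round(0).tolist())
for k,(lo,hi,w) in dict(blue=(100,125,(317,235)),pink=(150,179,(165,275))).items():
    u,v=w;h=hsv[v-20:v+20,u-25:u+25];mm=(h[...,0]>=lo)&(h[...,0]<=hi)&(h[...,1]>90);Q=P[v-20:v+20,u-25:u+25][mm]
    t=Q[:,2];print(k,mm.sum(),t.min().round(3),t.max().round(3),Q.mean(0).round(4),Q[t>.045].mean(0).round(4))
E
```

```text
purple z 0.0873 mean [ 0.6535 -0.1446] circ [ 653.6 -144.3] 26.1 514 reach 0.669
green z 0.087 mean [ 0.552  -0.1375] circ [ 552.7 -138. ] 25.9 539 reach 0.569
orange z 0.0868 mean [ 0.534  -0.2567] circ [ 534. -257.] 25.7 546 reach 0.593
red z 0.087 mean [ 0.4214 -0.3923] circ [ 421.6 -393. ] 26.0 585 reach 0.576
cap z 0.1486 mean [ 0.5393 -0.3887] circ [ 539.5 -389.8] 17.8 303 reach 0.665
bat z 0.0248 mean [ 0.4373 -0.2604] circ [ 437.7 -260.4] 32.7 540 reach 0.509
mint z 0.021 mean [ 0.439  -0.1583] circ [ 439.1 -158.4] 25.9 513 reach 0.467
bl1 z 0.0871 mean [ 0.6535 -0.2448] circ [ 653.7 -244.8] 25.8 516 reach 0.698
bl2 z 0.0867 mean [ 0.6332 -0.323 ] circ [ 642.6 -306.6] 47.5 564 reach 0.711
board ((564.9461059570312, 154.29934692382812), (211.22816467285156, 379.5929870605469), 14.324444770812988) 0.011305457 [[416.0, 312.0], [510.0, -56.0], [714.0, -3.0], [620.0, 364.0]]
blue 154 0.011 0.07 [ 0.5582 -0.013   0.0437] [ 0.5609 -0.0117  0.0653]
pink 198 0.012 0.955 [0.4816 0.2912 0.0435] [0.4828 0.2906 0.0759]
```

View pics/crop1.png

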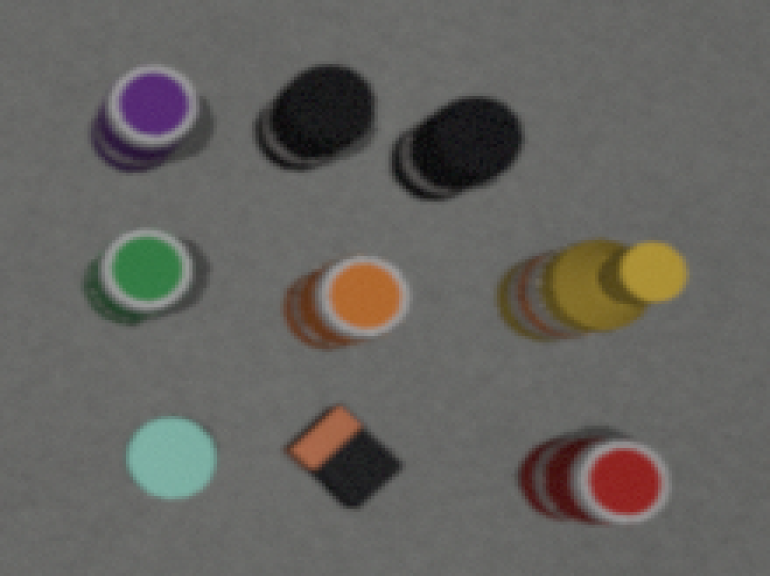

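The crop confirms the targets. The green-lidded can is at about (381,235) in the full picture, and the black look-alikes and the purple can are separate from it. The measured sizes and heights match the description. The board yaw is about 14.3° and its centre is (0.565, 0.154), which predicts the blue tag where it was measured. Targets:
- Orange: (0.521, 0.143)
- Green: (0.541, 0.066)
- Juice: (0.623, 0.087)

```bash
python3 -c "
from h import *
go(.534,-.257,.2,14.3)
go(.534,-.257,.036,14.3)"
```

```text
tcp [ 0.1543 -0.631   0.2217] tilt 0.08 yaw 13.74 units [11.443 -6.826  0.552] turn units -0.11 t 0.15 w 0.999
tcp [ 0.1543 -0.631   0.2217] tilt 0.08 yaw 13.74 units [11.443 -6.82   4.652] turn units -0.11 t 0.15 w 0.999
```

```bash
python3 -m jog '[[[1,0.95,-0.57,0,-0.1],[1,0.95,-0.57,0,0],[1,0.95,-0.57,0,0],[1,0.95,-0.57,0,0],[1,0.95,-0.57,0,0],[1,0.95,-0.57,0,0],[1,0.95,-0.57,0,0],[1,0.95,-0.57,0,0],[1,0.95,-0.57,0.2,0],[1,0.95,-0.57,0.3,0]]]' 20; python3 -c "
from h import *
go(.534,-.257,.036,14.3)"
```

```text
time: 1.4
position: [0.4678, -0.3163, 0.2025]
tool_rot: [3.117, 0.389, 0.001]
ft_force: [0.0, -0.5, -0.1]
grip_width: 0.996
tcp [ 0.4678 -0.3163  0.2025] tilt 0.05 yaw 14.23 units [ 1.966 -1.033  4.163] turn units -0.01 t 1.4 w 0.996
```

```bash
python3 -m jog '[[[1,0.98,-0.54,0,0],[1,0.98,-0.54,0,0],[1,0,0,0.8,0],[1,0,0,0.8,0]]]'; python3 - <<'E'
from h import *
go(.534,-.257,.036,14.3)
p,d=eyes.get_image('wrist');cv2.imwrite('pics/w1.png',p[:,:,::-1])
E
```

```text
time: 1.9
position: [0.5328, -0.2554, 0.1378]
tool_rot: [3.117, 0.392, 0.0]
ft_force: [0.1, -0.6, -0.1]
grip_width: 1.001
tcp [ 0.5328 -0.2554  0.1378] tilt 0.03 yaw 14.34 units [0.019 0.046 2.544] turn units 0.01 t 1.9 w 1.001
```

View pics/w1.png

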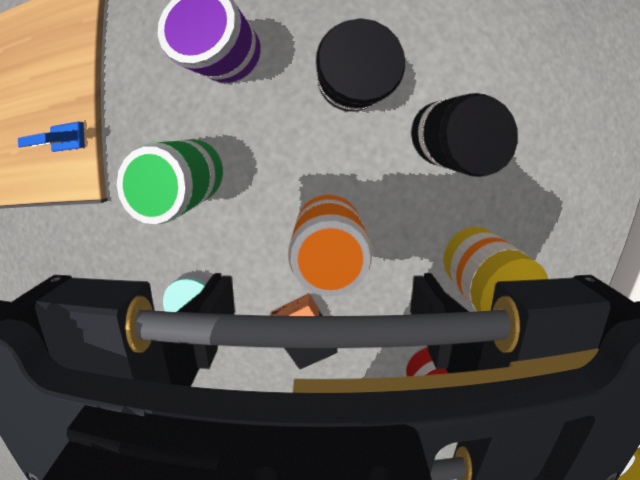

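The wrist view shows the orange can top at (330,258), between the fingers at (222) and (425), with nothing in the fingers' way. Descend and grip.

```bash
python3 -m jog '[[[1,0.02,0.05,0.85,0],[1,0,0,0.85,0],[1,0,0,0.85,0],[0.3,0,0,0,0],[0.3,0,0,0,0],[0.3,0,0,0,0],[0.3,0,0,0,0],[0.3,0,0,0,0],[0.3,0,0,-1,0],[0.3,0,0,-1,0]]]' 25; python3 -c "
from h import *
go(.5213,.1432,.122,14.3)"
```

```text
time: 3.2
position: [0.5326, -0.2572, 0.1166]
tool_rot: [-3.116, -0.389, 0.003]
ft_force: [0.2, 0.1, -1.8]
grip_width: 0.603
tcp [ 0.5326 -0.2572  0.1166] tilt 0.14 yaw 14.25 units [ 2.19  -9.773 -0.12 ] turn units -0.01 t 3.2 w 0.603
```

```bash
python3 -m jog '[[[0.3,0,0,-0.6,0],[0.3,0,-0.5,-0.6,0],[0.3,0.2,-1,0,0],[0.3,0.25,-1,0,0],[0.3,0.25,-1,0,0],[0.3,0.25,-1,0,0],[0.3,0.25,-1,0,0],[0.3,0.25,-1,0,0],[0.3,0.25,-1,0,0],[0.3,0.25,-1,0,0]]]'; python3 -c "
from h import *
go(.5213,.1432,.049,14.3)"
```

```text
time: 4.45
position: [0.5248, 0.0922, 0.1642]
tool_rot: [3.117, 0.389, -0.001]
ft_force: [0.4, 1.0, -2.2]
grip_width: 0.602
tcp [0.5248 0.0922 0.1642] tilt 0.05 yaw 14.24 units [ 0.232 -1.258  2.88 ] turn units -0.01 t 4.45 w 0.602
```

```bash
python3 -m jog '[[[0.3,0.12,-0.64,0,0],[0.3,0.12,-0.64,0,0],[0.3,0,0,0.9,0],[0.3,0,0,0.9,0],[0.3,0,0,0.6,0],[0.3,0,0,0.3,0],[0.3,0,0,0,0]]]'; python3 -c "
from h import *
go(.5213,.1432,.048,14.3)"
```

```text
time: 5.32
position: [0.5215, 0.1428, 0.056]
tool_rot: [3.117, 0.39, -0.003]
ft_force: [1.0, 0.5, -1.6]
grip_width: 0.6
tcp [0.5215 0.1428 0.056 ] tilt 0.1 yaw 14.25 units [-0.002 -0.011  0.199] turn units -0.01 t 5.325 w 0.6
```

```bash
python3 -m jog '[[[0.3,0,0,0.1,0],[0.3,0,0,0.1,0],[0.3,0,0,0,0]]]'; python3 -c "
from h import *
go(.5213,.1432,.048,14.3)"
```

```text
time: 5.7
position: [0.5231, 0.1431, 0.0498]
tool_rot: [3.117, 0.389, 0.003]
ft_force: [-1.9, -1.1, 5.1]
grip_width: 0.603
tcp [0.5231 0.1431 0.0498] tilt 0.11 yaw 14.23 units [-0.043 -0.015  0.046] turn units -0.01 t 5.7 w 0.603
```

In contact with the board. Release it and go to the green can.

```bash
python3 -m jog '[[[0.8,0,0,0,0],[0.8,0,0,0,0],[0.8,0,0,0,0],[0.8,0,0,-0.5,0],[0.8,0,0,-1,0],[0.8,0,0,-1,0],[0.8,0,0,-0.5,0]]]'; python3 - <<'E'
from h import *
go(.5525,-.138,.036,14.3)
p,d,P=cloud('top')
cv2.imwrite('pics/t2.png',p[120:340,120:440,::-1].repeat(2,0).repeat(2,1))
E
```

```text
time: 6.58
position: [0.5235, 0.1437, 0.1725]
tool_rot: [3.117, 0.39, 0.008]
ft_force: [0.7, 0.6, -0.9]
grip_width: 0.801
tcp [0.5235 0.1437 0.1725] tilt 0.28 yaw 14.26 units [-1.05   7.001  3.412] turn units -0.01 t 6.575 w 0.801
```

View pics/t2.png

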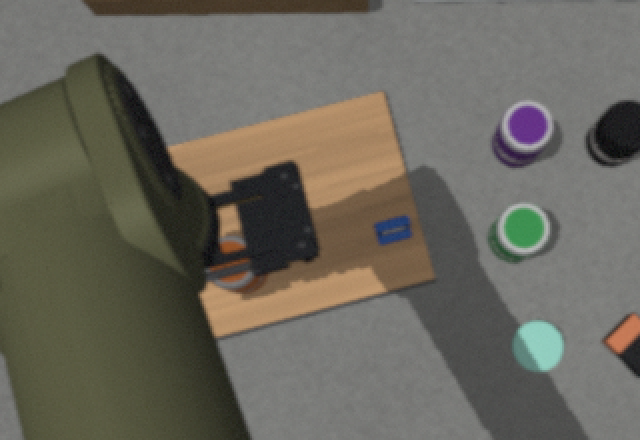

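The crop shows the orange can standing under the gripper at about (235,265), with the other objects in place. On to the green can.

```bash
python3 -m jog '[[[0.8,-0.15,1,0,0],[0.85,-0.15,1,0,0],[0.9,-0.15,1,0,0],[1,-0.15,1,0,0],[1,-0.15,1,0,0],[1,-0.15,1,0,0],[1,-0.15,1,0.3,0],[1,0,0,0.8,0]]]'; python3 -c "
from h import *
go(.5525,-.138,.036,14.3)"
```

```text
time: 7.62
position: [0.5515, -0.144, 0.1258]
tool_rot: [3.115, 0.379, 0.005]
ft_force: [0.3, -0.4, 0.2]
grip_width: 1.001
tcp [ 0.5515 -0.144   0.1258] tilt 0.28 yaw 13.86 units [ 0.054 -0.149  2.244] turn units -0.09 t 7.625 w 1.001
```

```bash
python3 -m jog '[[[1,0.05,-0.13,0.5,-0.1],[1,0,0,0.85,0],[1,0,0,0.85,0],[0.3,0,0,0,0],[0.3,0,0,0,0],[0.3,0,0,0,0],[0.3,0,0,0,0],[0.3,0,0,-0.9,0],[0.3,0,0,-1,0],[0.3,0,0,-1,0]]]'; python3 -c "
from h import *
go(.5411,.0657,.048,14.3)"
```

```text
time: 8.88
position: [0.5506, -0.1329, 0.1538]
tool_rot: [-3.115, -0.403, 0.001]
ft_force: [0.1, 0.0, -2.4]
grip_width: 0.603
tcp [ 0.5506 -0.1329  0.1538] tilt 0.03 yaw 14.75 units [ 1.035 -4.862  2.647] turn units 0.09 t 8.875 w 0.603
```

```bash
python3 -m jog '[[[0.3,0.2,-0.97,0,0.1],[0.3,0.2,-0.97,0,0],[0.3,0.2,-0.97,0,0],[0.3,0.22,-0.97,0,0],[0.3,0.22,-0.97,0,0],[0.3,0,0,0.9,0],[0.3,0,0,0.9,0],[0.3,0,0,0.5,0],[0.3,0,0,0,0]]]'; python3 -c "
from h import *
go(.5411,.0657,.048,14.3)"
```

```text
time: 10.0
position: [0.542, 0.0648, 0.0593]
tool_rot: [-3.117, -0.389, 0.005]
ft_force: [-0.2, 1.1, -0.5]
grip_width: 0.6
tcp [0.542  0.0648 0.0593] tilt 0.18 yaw 14.24 units [-0.016 -0.027  0.284] turn units -0.01 t 10.0 w 0.6
```

```bash
python3 -m jog '[[[0.3,0,0,0.1,0],[0.3,0,0,0.1,0],[0.3,0,0,0.06,0],[0.3,0,0,0,0]]]'; python3 -c "
from h import *
go(.5411,.0657,.048,14.3)"
```

```text
time: 10.5
position: [0.5445, 0.0651, 0.052]
tool_rot: [3.116, 0.389, 0.004]
ft_force: [-2.2, -0.9, 6.2]
grip_width: 0.601
tcp [0.5445 0.0651 0.052 ] tilt 0.14 yaw 14.24 units [-0.078 -0.036  0.101] turn units -0.01 t 10.5 w 0.601
```

```bash
python3 -m jog '[[[0.74,0,0,0,0],[0.74,0,0,0,0],[0.74,0,0,0,0],[0.74,0,0,-0.5,0],[0.74,0,0,-1,0],[0.74,0,0,-1,0],[0.74,0,0,-1,0],[0.74,0,0,-0.6,0]]]'; python3 - <<'E'
from h import *
go(.5395,-.3893,.12,14.3)
p,d=eyes.get_image('scene');cv2.imwrite('pics/s3.png',p[180:460,180:520,::-1].repeat(2,0).repeat(2,1))
E
```

```text
time: 11.5
position: [0.5442, 0.0655, 0.218]
tool_rot: [3.117, 0.39, 0.007]
ft_force: [1.0, 0.3, -1.1]
grip_width: 0.74
tcp [0.5442 0.0655 0.218 ] tilt 0.25 yaw 14.27 units [-2.926 10.987  2.451] turn units -0.01 t 11.5 w 0.74
```

View pics/s3.png

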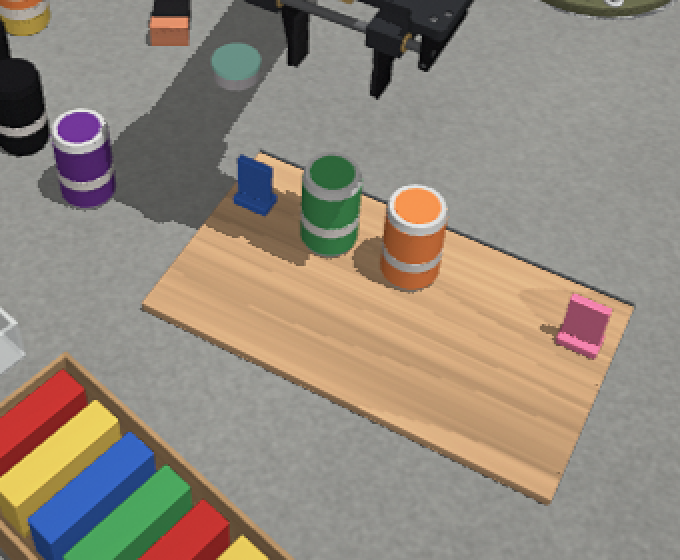

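The scene crop shows green at (330,205) and orange at (414,237), both upright on the board between blue (255,185) and pink (585,325). On to the juice bottle.

```bash
python3 -m jog '[[[0.74,-0.3,1,0,0],[0.74,-0.27,1,0,0],[0.74,-0.27,1,0,0],[0.74,-0.27,1,0,0],[0.74,-0.27,1,0,0],[0.74,-0.27,1,0,0],[0.74,-0.27,1,0,0],[0.74,-0.27,1,0,0],[0.74,-0.27,1,0,0],[0.74,-0.27,1,0,0]]]'; python3 -c "
from h import *
go(.5395,-.3893,.12,14.3)"
```

```text
time: 12.8
position: [0.5359, -0.3507, 0.215]
tool_rot: [3.117, 0.39, 0.001]
ft_force: [0.2, 1.2, -0.2]
grip_width: 0.739
tcp [ 0.5359 -0.3507  0.215 ] tilt 0.05 yaw 14.26 units [-0.151  0.956  2.376] turn units -0.01 t 12.8 w 0.739
```

```bash
python3 -m jog '[[[0.74,-0.15,0.95,0,0],[0.74,0,0,0.6,0],[0.74,0,0,0,0]]]'; python3 - <<'E'
from h import *
go(.5395,-.3893,.12,14.3)
p,d=eyes.get_image('wrist');cv2.imwrite('pics/w4.png',p[:,:,::-1])
E
```

```text
time: 13.18
position: [0.5382, -0.3873, 0.1885]
tool_rot: [-3.114, -0.388, 0.004]
ft_force: [-0.1, 0.7, 0.1]
grip_width: 0.741
tcp [ 0.5382 -0.3873  0.1885] tilt 0.23 yaw 14.22 units [0.024 0.062 1.712] turn units -0.02 t 13.175 w 0.741
```

View pics/w4.png

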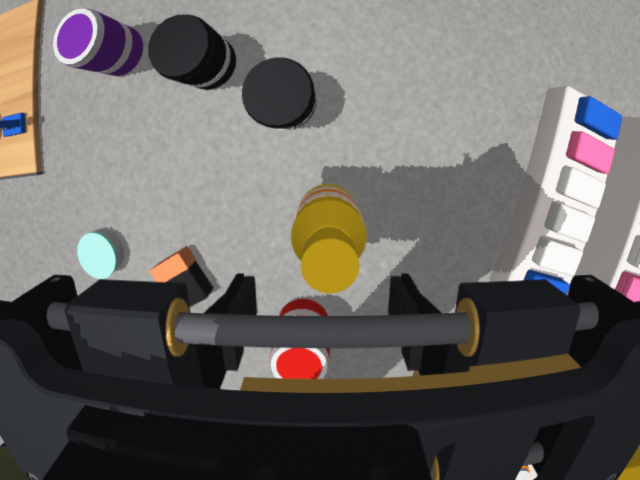

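The wrist view shows the cap at (330,265), between the fingers at (245) and (400). Descend and grip it.

```bash
python3 -m jog '[[[0.74,0.02,0.05,0.85,0],[0.74,0,0,0.85,0],[0.1,0,0,0,0],[0.1,0,0,0,0],[0.1,0,0,0,0],[0.1,0,0,0,0],[0.1,0,0,0,0],[0.1,0,0,-0.5,0],[0.1,0,0,-1,0],[0.1,0,0,-1,0]]]' 35; python3 -c "
from h import *
go(.623,.0866,.132,14.3)"
```

```text
time: 14.48
position: [0.5402, -0.3893, 0.2235]
tool_rot: [-3.116, -0.389, 0.001]
ft_force: [0.8, -0.8, -1.8]
grip_width: 0.377
tcp [ 0.5402 -0.3893  0.2235] tilt 0.07 yaw 14.24 units [  4.936 -11.02    2.295] turn units -0.01 t 14.475 w 0.377
```

```bash
python3 -m jog '[[[0.1,0,-0.5,-0.5,0],[0.1,0.45,-1,0,0],[0.1,0.45,-1,0,0],[0.1,0.45,-1,0,0],[0.1,0.45,-1,0,0],[0.1,0.45,-1,0,0],[0.1,0.45,-1,0,0],[0.1,0.45,-1,0,0],[0.1,0.45,-1,0,0],[0.1,0.45,-1,0,0]]]'; python3 -c "
from h import *
go(.623,.0866,.132,14.3)"
```

```text
time: 15.72
position: [0.604, 0.0199, 0.2429]
tool_rot: [3.117, 0.389, -0.0]
ft_force: [0.3, 0.0, -2.3]
grip_width: 0.381
tcp [0.604  0.0199 0.2429] tilt 0.03 yaw 14.23 units [ 0.872 -1.502  2.771] turn units -0.01 t 15.725 w 0.381
```

```bash
python3 -m jog '[[[0.1,0.47,-0.75,0,0],[0.1,0.47,-0.75,0,0],[0.1,0,0,0.8,0],[0.1,0,0,0.8,0],[0.1,0,0,0.6,0],[0.1,0,0,0.3,0],[0.1,0,0,0,0]]]'; python3 -c "
from h import *
go(.6264,.0859,.132,14.3)"
```

```text
time: 16.6
position: [0.6254, 0.0857, 0.1419]
tool_rot: [3.117, 0.389, -0.002]
ft_force: [0.1, 0.8, -1.3]
grip_width: 0.377
tcp [0.6254 0.0857 0.1419] tilt 0.08 yaw 14.23 units [0.025 0.002 0.247] turn units -0.01 t 16.6 w 0.377
```

```bash
python3 -m jog '[[[0.1,0,0,0.1,0],[0.1,0,0,0.1,0],[0.1,0,0,0.03,0],[0.1,0,0,0,0]]]'; python3 -c "
from h import *
go(.6264,.0859,.132,14.3)"
```

```text
time: 17.1
position: [0.6273, 0.0862, 0.1358]
tool_rot: [3.117, 0.389, 0.006]
ft_force: [-0.7, 0.2, 6.1]
grip_width: 0.379
tcp [0.6273 0.0862 0.1358] tilt 0.23 yaw 14.23 units [-0.025  0.001  0.095] turn units -0.01 t 17.1 w 0.379
```

```bash
python3 -m jog '[[[0.7,0,0,0,0],[0.7,0,0,0,0],[0.7,0,0,0,0],[0.7,0,0,-0.5,0],[0.7,0,0,-1,0],[0.7,0,0,-1,0]]]'; python3 - <<'E'
from h import *
go(.4216,-.3927,.036,14.3)
p,d=eyes.get_image('scene');cv2.imwrite('pics/s5.png',p[180:460,180:520,::-1].repeat(2,0).repeat(2,1))
E
```

```text
time: 17.85
position: [0.6259, 0.0861, 0.2353]
tool_rot: [-3.117, -0.39, -0.001]
ft_force: [0.7, 0.1, 0.0]
grip_width: 0.7
tcp [0.6259 0.0861 0.2353] tilt 0.04 yaw 14.25 units [-7.901 10.344  4.976] turn units -0.01 t 17.85 w 0.7
```

View pics/s5.png

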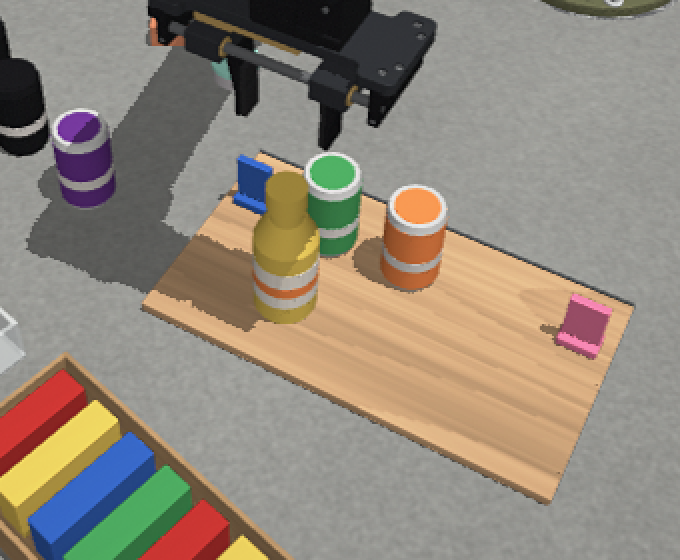

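The bottle stands upright at (287,250) behind the green can. Last is the red can.

```bash
python3 -m jog '[[[0.8,-0.77,1,0,0],[0.9,-0.77,1,0,0],[1,-0.77,1,0,0],[1,-0.77,1,0,0],[1,-0.77,1,0,0],[1,-0.77,1,0,0],[1,-0.77,1,0,0],[1,-0.77,1,0,0],[1,-0.77,1,0,0],[1,-0.77,1,0,0]]]'; python3 -c "
from h import *
go(.4216,-.3927,.036,14.3)"
```

```text
time: 19.15
position: [0.4254, -0.379, 0.2345]
tool_rot: [3.116, 0.39, 0.002]
ft_force: [-0.1, -0.2, 0.8]
grip_width: 1.0
tcp [ 0.4254 -0.379   0.2345] tilt 0.13 yaw 14.27 units [-0.183  0.299  4.963] turn units -0.01 t 19.15 w 1.0
```

```bash
python3 -m jog '[[[1,-0.18,0.3,0.9,0],[1,0,0,0.9,0],[1,0,0,0.6,0],[1,0,0,0,0]]]'; python3 - <<'E'
from h import *
go(.4216,-.3927,.036,14.3)
p,d=eyes.get_image('wrist');cv2.imwrite('pics/w6.png',p[:,:,::-1])
p,d,P=cloud('top')
for k,(u,v) in dict(red=(515,300),).items():
    S=P[v-28:v+28,u-28:u+28].reshape(-1,3);S=S[abs(S[:,2]-.087)<.006];print(len(S),S.mean(0))
E
```

```text
time: 19.65
position: [0.421, -0.3901, 0.136]
tool_rot: [-3.115, -0.39, 0.003]
ft_force: [1.0, 0.1, 0.6]
grip_width: 1.003
tcp [ 0.421  -0.3901  0.136 ] tilt 0.17 yaw 14.26 units [0.003 0.074 2.5  ] turn units -0.01 t 19.65 w 1.003
7 [ 0.43543228 -0.40761585  0.08680178]
```

View pics/w6.png

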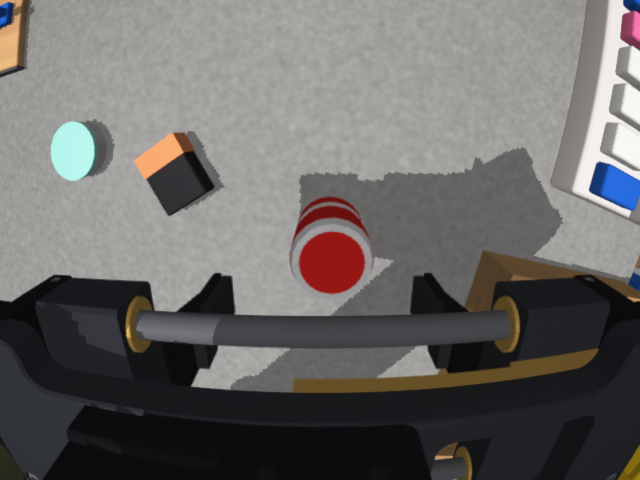

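The red can top is at (332,262), centred between the fingers just as the orange one was. Grip and lift.

```bash
python3 -m jog '[[[1,0,0.07,0.8,0],[1,0,0,0.85,0],[1,0,0,0.85,0],[0.3,0,0,0,0],[0.3,0,0,0,0],[0.3,0,0,0,0],[0.3,0,0,0,0],[0.3,0,0,0,0],[0.3,0,0,-1,0],[0.3,0,0,-1,0]]]' 25; python3 - <<'E'
from h import *
p,d,P=cloud('top')
for k,(c,z) in dict(orange=((.523,.143),.1),green=((.544,.065),.1),juice=((.626,.086),.162)).items():
    S=P[abs(P[...,2]-z)<.006];S=S[np.hypot(*(S[:,:2]-c).T)<.035];q=cv2.minEnclosingCircle(S[:,:2].astype(np.float32)*1000)
    print(k,len(S),S.mean(0).round(4),np.round(q[0],1),round(q[1],1))
go(.5225,.1432,.22,14.3)
E
```

```text
time: 21.0
position: [0.4216, -0.393, 0.117]
tool_rot: [-3.115, -0.389, 0.002]
ft_force: [0.1, -0.8, -1.6]
grip_width: 0.6
orange 560 [0.5224 0.1435 0.0991] [523.  143.8] 26.1
green 549 [0.5438 0.0662 0.0992] [544.2  66.6] 25.7
juice 289 [0.6242 0.0861 0.161 ] [625.   86.3] 17.4
tcp [ 0.4246 -0.3954  0.1235] tilt 0.43 yaw 14.24 units [  5.695 -12.433  -2.469] turn units -0.01 t 21.05 w 0.602
```

```bash
python3 -m jog '[[[0.3,0,0,-1,0],[0.3,0.2,-0.4,-0.9,0],[0.3,0.46,-1,-0.7,0],[0.3,0.46,-1,0,0],[0.3,0.46,-1,0,0],[0.3,0.46,-1,0,0],[0.3,0.46,-1,0,0],[0.3,0.46,-1,0,0],[0.3,0.46,-1,0,0],[0.3,0.46,-1,0,0]]]'; python3 -c "
from h import *
go(.5227,.1436,.136,14.3)"
```

```text
time: 22.3
position: [0.4898, -0.0284, 0.2206]
tool_rot: [3.117, 0.389, -0.001]
ft_force: [0.1, 0.4, -1.6]
grip_width: 0.605
tcp [ 0.4898 -0.0284  0.2206] tilt 0.03 yaw 14.24 units [ 1.855 -3.965  2.112] turn units -0.01 t 22.3 w 0.605
```

```bash
python3 -m jog '[[[0.3,0.45,-0.95,0,0],[0.3,0.45,-0.95,0,0],[0.3,0.45,-0.95,0,0],[0.3,0.45,-0.95,0,0],[0.3,0.05,-0.16,0,0],[0.3,0,0,0.8,0],[0.3,0,0,0.5,0],[0.3,0,0,0.3,0],[0.3,0,0,0,0],[0.3,0,0,0,0]]]'; python3 - <<'E'
from h import *
go(.5227,.1436,.136,14.3)
p,d=eyes.get_image('scene');cv2.imwrite('pics/s7.png',p[120:400,240:520,::-1].repeat(2,0).repeat(2,1))
E
```

```text
time: 23.55
position: [0.5235, 0.1419, 0.1578]
tool_rot: [3.117, 0.389, 0.002]
ft_force: [0.1, 0.8, -1.3]
grip_width: 0.607
tcp [0.5235 0.1419 0.1578] tilt 0.08 yaw 14.22 units [-0.01  -0.047  0.544] turn units -0.02 t 23.55 w 0.607
```

View pics/s7.png

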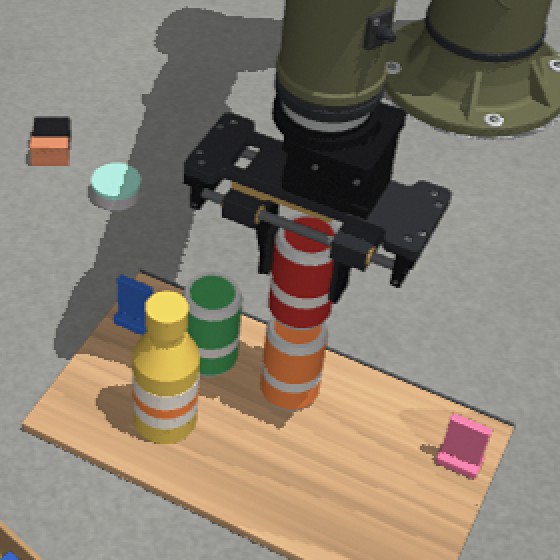

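Red hangs at (302,270), directly over orange at (294,365). Now lower it gently.

```bash
python3 -m jog '[[[0.3,-0.01,-0.04,0.2,0],[0.3,0,0,0.15,0],[0.3,0,0,0.07,0],[0.3,0,0,0.05,0],[0.3,0,0,0,0]]]'; python3 -c "
from h import *
go(.5227,.1436,.136,14.3)"
```

```text
time: 24.22
position: [0.5223, 0.1435, 0.1383]
tool_rot: [-3.117, -0.389, -0.001]
ft_force: [-0.1, -0.2, -1.1]
grip_width: 0.605
tcp [0.5223 0.1435 0.1383] tilt 0.02 yaw 14.24 units [0.01  0.    0.057] turn units -0.01 t 24.225 w 0.605
```

```bash
python3 -m jog '[[[0.3,0,0,0.05,0],[0.3,0,0,0.04,0],[0.3,0,0,0,0]]]'
```

```text
time: 24.6
position: [0.5235, 0.144, 0.1382]
tool_rot: [3.116, 0.389, 0.005]
ft_force: [-5.0, -1.7, 18.4]
grip_width: 0.603
```

```bash
python3 -m jog '[[[0.3,0,0,-0.05,0],[0.3,0,0,0,0],[0.8,0,0,0,0],[0.8,0,0,0,0],[0.8,0,0,0,0],[0.8,0,0,-0.4,0],[0.8,0,0,-0.9,0],[0.8,0,0,-1,0],[0.8,0,0,-0.8,0]]]';python3 -m jog '[[[0.8,-0.3,0.9,0,0],[0.8,-0.3,1,0,0],[0.8,-0.3,1,0,0],[0.8,-0.3,1,0,0],[0.8,-0.3,1,0,0],[0.8,-0.3,1,0,0],[0.8,-0.3,1,0,0],[0.8,-0.3,1,0,0],[0.8,0,0,0,0],[0.8,0,0,0,0]]]'; python3 - <<'E'
from h import *
p,d,P=cloud('top')
c0=np.array([.5649,.1543]);a=np.radians(14.3);B=np.array([[np.cos(a),np.sin(a)],[-np.sin(a),np.cos(a)]])
for k,(c,z) in dict(red=((.523,.143),.188),green=((.544,.065),.1),juice=((.626,.086),.162),purple=((.6536,-.1443),.087),bat=((.4377,-.2604),.026),mint=((.4391,-.1584),.022)).items():
    S=P[abs(P[...,2]-z)<.006];S=S[np.hypot(*(S[:,:2]-c).T)<.035];q=cv2.minEnclosingCircle(S[:,:2].astype(np.float32)*1000)
    print(k,len(S),S.mean(0).round(4),np.round(q[0],1),round(q[1],1),'board',(B@(np.array(q[0])/1000-c0)).round(4))
p2,_=eyes.get_image('scene')
cv2.imwrite('pics/f.png',np.hstack([cv2.resize(p[100:340,120:440],(400,300)),cv2.resize(p2[150:420,200:520],(400,300))])[:,:,::-1])
s=get_state();print(s['time'],s['ft_force'],s['position'])
E
```

```text
time: 25.72
position: [0.5225, 0.1438, 0.2634]
tool_rot: [3.117, 0.39, 0.004]
ft_force: [0.5, 0.2, -0.3]
grip_width: 0.8
time: 26.98
position: [0.5072, -0.1857, 0.2613]
tool_rot: [-3.117, -0.39, -0.002]
ft_force: [-0.7, 1.1, -0.1]
grip_width: 0.8
red 690 [0.5198 0.1433 0.1871] [520.1 143.7] 25.7 board [-0.046   0.0008]
green 547 [0.5438 0.0662 0.0992] [544.2  66.5] 25.8 board [-0.0418 -0.08  ]
juice 285 [0.6244 0.0862 0.161 ] [625.2  86.3] 17.5 board [ 0.0416 -0.0808]
purple 516 [ 0.6534 -0.1446  0.0868] [ 654.  -144.4] 25.8 board [ 0.0126 -0.3114]
bat 541 [ 0.4373 -0.2604  0.0249] [ 437.7 -260. ] 32.8 board [-0.2256 -0.3701]
mint 464 [ 0.437  -0.1577  0.0211] [ 439.  -158.3] 26.1 board [-0.1992 -0.2718]
27.075 [ 0.86218247  0.14890299 -0.06523339] [ 0.50728611 -0.18490851  0.26113601]
```

View pics/f.png

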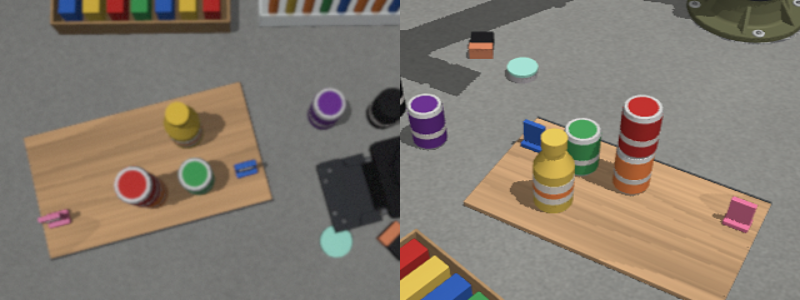

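All checks are within limits. Red's top is at z 0.187, within about 3 mm of where orange was measured, and the objects to be left alone haven't moved. Handing in.

```bash
python3 -c "
from bench import job
print(job.close_job())"
```

```text
the job is handed in; nothing more can be done
None
```

The promotion is built and handed in at about 27 s, well under the 106 s limit. All four items are upright and let go, with the arm clear of them.

Last checks from the top camera, in the board's frame:

| Item | x (m) | y (m) | Allowed x | Allowed y |
|---|---|---|---|---|
| Orange can | about -0.043 | about 0.000 | -0.06 to -0.03 | ±0.013 |
| Green can | -0.042 | -0.080 | -0.06 to -0.03 | -0.095 to -0.065 |
| Juice bottle | 0.042 | -0.081 | 0.014 to 0.07 | -0.10 to -0.06 |

- **Red on orange:** the red can's top is at 0.187 m, and its centre is about 3 mm from the orange can's, against a limit of 10 mm. The orange can was last measured before red went on top, because red hides it from above; the last scene view shows the two in line.
- **Juice gap:** about 29 mm behind the green can, against the 3 cm asked for.
- **Left alone:** the purple can, battery pack and mint tin are within about 1 mm of where they started.
- **Contact force:** setting the red can down briefly pressed with about 18 N, below the 40 N and 120 N limits, and I backed off slightly before letting go. No check failed.

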